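# Put the microscope parts away and close the optics case

## Robot

A 6-joint arm with a two-finger parallel gripper is mounted at the origin on the work surface. World frame = base frame: x ahead of the robot, y to its left, z up, the work surface at z = 0. Lengths are in mm, angles in rad, forces in N, time in s.
With the tool pointing down it reaches from about 275 to 750 mm from the base axis. Payload 10.2 kg.
Tool frame: the origin (TCP) lies midway between the tips of the shut fingers; the grasp point (between the pads) lies 19 mm behind it; z points along the fingers, y is the line along which they close (so a half turn about z gives the same grasp; the last joint's range is limited). The gripper opens to 85 mm and grips with 20 to 120 N. Pads are 22 mm wide; open, the fingers measure 114 mm over their backs; the gripper's body (76 mm by 85 mm) begins 54 mm behind the grasp point. The pads swing forward as they close: fully open they stand 13 mm farther back than shut.
Start: joints at [1, 0.313, 1.498, -0, 1.331, -0.223], TCP at [178.949, 493.567, 231.294] pointing down, gripper open.
Joint ranges: [-2.94, 2.94], [-0.97, 2.17], [0.19, 2.56], [-1.23, 4.37], [0.02, 3.11], [-2.88, 2.88]. Speed limits (rad/s): [2.39, 2.39, 3.01, 3.14, 3.14, 3.14].

## Interface

Orientations are given as a unit quaternion [w, x, y, z].
In Python, from rig import ctrl gives the robot as it stands.
- The arm moves only by the tool send_rows, never from a script. Its argument "targets" is a list of rows, each a list of 7 numbers: the closure, from -1 (fully open) to 1 (shut), so that 0 is half open, then the shift along the tool's x, y, z in m, then the turn, a rotation vector about the tool's x, y, z in rad. In form: [[claw, dx, dy, dz, ax, ay, az], ...]. A call has exactly 10 rows; each row shifts and turns the commanded pose from where the row before left it, along the tool's axes as they then stand; what a row does not reach is not made up. A row lasts 1/8 s, in which the tool goes at most 62.5 mm and 10.7 degrees, less where a joint would pass 70% of its speed; a pose out of reach is approached as far as the arm can. A call with a gripper value outside its range is refused whole. The fingers move at their own pace and stop on an object; "squeeze" is the grip in N (left out, the last holds). Time passes only in rows, so rows that do not move let the fingers close, or fill a call up. It gives the time, the measured TCP pose, the force, the opening and the grip force at its end, in the units of the state.
- ctrl.sense(): the state, without advancing time (a new reading comes with each control period).
- ctrl.capture(name): name is "side" or "top" or "wrist"; returns a dict with "img" (480x640x3 uint8, red, green, blue), "camera_matrix" (3x3 intrinsics, pixels), "R" (3x3) and "t" (3): a world point X has camera coordinates R X + t. Camera axes: x right, y down, z forward; pixel columns grow to the right and rows downward; lengths in mm; the calibration is good to about 2 mm. A picture is of the moment at which its call begins. There is no depth.
- ctrl.finish_job(): hands the job in; it is judged then, once.
Trained networks look in a picture, given as the dict that the camera call returned (one of the last four; its "shot" number tells which), for a name from the list of things; names that differ only in an ending like _2 or _b are one class to them, and where a whole thing is asked for, a point or a joint stands for the part that bears it (a point fixed in the world has none). Each returns a list of dicts, best first, with "score" (0 to 1); they miss things now and then, are a little off and sometimes report something else, mostly with a low value. They report only what shows in the picture. A call takes as long as a camera call. They do not tell look-alikes from the thing itself.
- ctrl.boxes_of(query, picture): "extent" ([left, top, width, height] in pixels, round what is visible of it).
- ctrl.landmark_of(query, picture): "point" ([column, row] in pixels: a listed point, or the origin of a listed thing).
The state is a dict: "time_s": time; "joints": joint angles; "dq": joint speeds; "tau": joint torques, N m; "eef_pos": TCP position; "ee_rot": TCP orientation; "force": force on the tool from outside, world axes, zero at the start; "wrist_torque": the same for the moment, N m; "grip_width": opening from 0.0 (shut) to 1.0 (fully open); "grip_force": force on a finger pad.
Only numpy, scipy, OpenCV 4.12 (cv2) and the standard library are available. Lean on these libraries where they do the work, as an engineer would, in place of code of your own. Each camera call takes 0.05 s, during which the arm holds its last target. There are 200 camera calls.

## Task

Tidy up after the microscope session: stand the long objective in the wider bay of the open optics case and the short objective in its narrower bay, stand the eyepiece in the square tray, and lay the Petri dish flat in the round steel tray. Keep everything upright and set it down gently, without dropping it. When all four are put away, close the lid of the case fully, last of all.

Things in the scene. Friction and masses are not known exactly. Their poses are not given: they have to be found in the camera images.
- obj_long: the long microscope objective, loose: a bright steel cylinder standing upright, 26 mm in diameter up to 37 mm height, then narrowing to a 15 mm nose; 50 mm tall in all, about 0.12 kg. Origin at the centre of its underside, z up.
- obj_short: the short microscope objective, loose: like the long one but only 32 mm tall; 26 mm in diameter up to 22 mm height, then narrowing to a 15 mm nose; about 0.08 kg. Origin at the centre of its underside, z up.
- eyepiece: the eyepiece, loose, standing upright: an aluminium barrel 30 mm in diameter and 20 mm high, topped by a wider black eyecup 38 mm in diameter from 20 to 42 mm height; about 0.09 kg. Origin at the centre of its underside, z up.
- dish: the small closed Petri dish, loose, lying flat: a clear disc with pale contents, 56 mm in diameter, 20 mm tall, about 0.03 kg. Origin at the centre of its underside, z up.
- case: optics case, black, fixed: 140 (its x) by 155 mm (y), rim 62 mm high, walls 5 mm, inner floor at z 5 mm. Origin: centre of its underside; z up. Bays 130 mm long in x, split by a 5 mm partition (top at z 55 mm): the wider (80 mm) at +y, centre x 0, y 32.5 mm; the narrower (60 mm) at -y, centre x 0, y -42.5 mm. The lid's hinge line runs along y at x 70, z 62 mm, on the side away from the robot.
- lid (a joint): angle of the case's lid, rad: 0 closed, 1.45 to 1.7 at the start (standing open), at most 1.75. Black plate 140 mm from hinge to front edge, 155 mm wide, 8 mm thick; a 40 mm wide steel tab sticks out 12 mm past the middle of the front edge. Closed, its underside lies on the rim (z 62 mm) and its top at 70 mm. The hinge is stiff: the lid stays where it is left; 1 to 3 N at the edge moves it.
- lid_edge (a point): the middle of the lid's front edge (140 mm from the hinge, halfway through the lid's thickness; the tab begins here). Straight up above the hinge, or nearly, at the start; it moves with the lid.
- dish_tray: the round steel tray for dishes, fixed to the bench: 140 mm in diameter outside, 134 mm inside, rim 11 mm above the bench, inner floor 3 mm above it. Origin at the centre of its underside, on the bench; z up.
- eye_tray: the square wooden tray with a dark rubber lining for eyepieces, fixed to the bench: 130 by 130 mm outside, 122 by 122 mm inside, rim 11 mm above the bench, inner floor 4 mm above it. Origin at the centre of its underside, on the bench; z up, x and y along its sides.
Mind the look-alikes: they are no part of the job. What is meant by the eye_tray is not purple, and is the larger of those in its own colour.

How it is judged (in metres and radians):
On the way, in this order (a step that is already met when the one before it is completed fails the run):
1. all four things stand released in their places while the lid is still open (more than 1 rad) (x of obj_long in the frame of case between -0.053 and 0.053 m and y of obj_long in the frame of case between -0.0075 and 0.0725 m and z of obj_long in the frame of case between 0.002 and 0.01 m and x of obj_short in the frame of case between -0.053 and 0.053 m and y of obj_short in the frame of case between -0.0725 and -0.0125 m and z of obj_short in the frame of case between 0.002 and 0.01 m and x of eyepiece in the frame of eye_tray between -0.05 and 0.05 m and y of eyepiece in the frame of eye_tray between -0.05 and 0.05 m and z of eyepiece in the frame of eye_tray between 0.001 and 0.008 m and horizontal distance between dish and dish_tray below 0.043 m and z of dish in the frame of dish_tray between 0 and 0.007 m and angle between each of obj_long, obj_short, eyepiece, dish's own z axis and vertical below 0.12 rad and linear speed of each of obj_long, obj_short, eyepiece, dish below 0.03 m/s and contact force between each of obj_long, obj_short, eyepiece, dish and the fingers below 0.1 N and value of joint lid above 1 rad), for 0.2 s.
2. the lid is closed (less than 0.05 rad) (value of joint lid below 0.05 rad), for 0.2 s.
At the end, for the whole second after the job is handed in: Long objective on the floor of the wider bay, short one in the narrower bay; eyepiece in the square tray (within 50 mm of centre along each side), dish in the round tray (within 43 mm); all within 7 degrees of upright, released, at rest; lid within 0.05 rad of closed (x of obj_long in the frame of case between -0.053 and 0.053 m and y of obj_long in the frame of case between -0.0075 and 0.0725 m and z of obj_long in the frame of case between 0.002 and 0.01 m and x of obj_short in the frame of case between -0.053 and 0.053 m and y of obj_short in the frame of case between -0.0725 and -0.0125 m and z of obj_short in the frame of case between 0.002 and 0.01 m and x of eyepiece in the frame of eye_tray between -0.05 and 0.05 m and y of eyepiece in the frame of eye_tray between -0.05 and 0.05 m and z of eyepiece in the frame of eye_tray between 0.001 and 0.008 m and horizontal distance between dish and dish_tray below 0.043 m and z of dish in the frame of dish_tray between 0 and 0.007 m and angle between each of obj_long, obj_short, eyepiece, dish's own z axis and vertical below 0.12 rad and linear speed of each of obj_long, obj_short, eyepiece, dish below 0.03 m/s and contact force between each of obj_long, obj_short, eyepiece, dish and the fingers below 0.1 N and value of joint lid below 0.05 rad); the robot touches nothing.
It fails at once if one of the four things is tipped over (more than 40 degrees) (angle between any of obj_long, obj_short, eyepiece, dish's own z axis and vertical above 0.7 rad).
It fails at once if one of the four things is dropped or thrown (faster than 0.7 m/s with no finger on it: a fall of about 25 mm) ((contact force between obj_long and the fingers below 0.02 N and linear speed of obj_long above 0.7 m/s) or (contact force between obj_short and the fingers below 0.02 N and linear speed of obj_short above 0.7 m/s) or (contact force between eyepiece and the fingers below 0.02 N and linear speed of eyepiece above 0.7 m/s) or (contact force between dish and the fingers below 0.02 N and linear speed of dish above 0.7 m/s)).
It also fails if it takes over 128 s, if anything falls off the work surface, if the arm or the gripper's body presses on something with over 40 N, if the wrist force passes 120 N, or if a joint passes its speed limit or range.

## Working session

There is one attempt and no reset: what is moved stays moved. The work goes in short steps, Python scripts to look and compute and a tool call to move; the robot and the scene stay as the last step left them, time stands still between calls to the robot, and variables do not carry over. Pictures are saved under pics/ and viewed, at most 14 in all, crops included, and the job is handed in when it is done.

Besides the shell and the picture viewer there is one more tool, called in YAML: its name, and indented under it one key for each argument. send_rows: Moves the arm, as the interface text tells. Its arguments: {"type":"object","properties":{"targets":{"type":"array"},"squeeze":{"type":"number"}},"required":["targets"]}

```bash
ls; mkdir -p pics; cat > h.py <<'E'
import numpy as np, cv2
from rig import ctrl
def ray(c,px,z):
    K=np.array(c["camera_matrix"]);R=np.array(c["R"]);t=np.array(c["t"])
    d=R.T@np.linalg.inv(K)@np.array([px[0],px[1],1.]);o=-R.T@t
    return o+d*(z-o[2])/d[2]
def proj(c,X):
    p=np.array(c["camera_matrix"])@(np.array(c["R"])@np.array(X,float)+np.array(c["t"]));return p[:2]/p[2]
def save(c,n): cv2.imwrite(f"pics/{n}.png",cv2.cvtColor(c["img"],cv2.COLOR_RGB2BGR))
E
python3 - <<'E'
from h import *
s=ctrl.sense();print(s)
for n in ["top","side"]:
    c=ctrl.capture(n);save(c,n+"1")
    print(n,"cam at",(-np.array(c["R"]).T@np.array(c["t"])).round())
    for q in ["obj_long","obj_short","eyepiece","dish","case","lid_edge","dish_tray","eye_tray"]:
        print(q,[(round(r["score"],2),np.round(r["point"]).tolist(),ray(c,r["point"],0).round().tolist()[:2]) for r in ctrl.landmark_of(q,c)][:4],[np.round(r["extent"]).tolist() for r in ctrl.boxes_of(q,c)][:4])
E
```

```text
pics
{'time_s': 0.0, 'joints': array([ 9.99640575e-01,  3.13492793e-01,  1.49844450e+00,  2.53785725e-05,
        1.33097880e+00, -2.23411895e-01]), 'dq': array([-1.14552750e-03, -6.80049923e-04, -7.74519393e-04, -2.68603492e-05,
        4.23139981e-04,  1.43678279e-03]), 'tau': array([ 2.02482486e-03, -4.12233567e+01, -2.59766400e+01,  1.02347417e-04,
        3.73996503e-03, -2.05337614e-06]), 'eef_pos': array([178.77982933, 493.35419448, 230.71038014]), 'ee_rot': array([-2.67394658e-04,  1.73000123e-01,  9.84921580e-01, -6.05415881e-04]), 'force': array([ 0.32344197,  0.31203527, -0.29156904]), 'wrist_torque': array([ 0.01166076, -0.04072401,  0.01811868]), 'grip_force': 0.0, 'grip_width': 0.9980110884052167}
top cam at [ 243.  -68. 1583.]
obj_long [(0.57, [429.0, 316.0], [394.0, -343.0])] [[428.0, 309.0, 11.0, 7.0]]
obj_short [(0.55, [388.0, 304.0], [422.0, -238.0])] [[385.0, 300.0, 9.0, 8.0]]
eyepiece [(0.66, [212.0, 299.0], [424.0, 225.0]), (0.57, [429.0, 312.0], [406.0, -344.0]), (0.47, [188.0, 234.0], [597.0, 303.0])] [[202.0, 290.0, 13.0, 17.0], [384.0, 298.0, 10.0, 9.0]]
dis
[... 672 characters left out ...]
0.63, [337.0, 327.0], [420.0, -224.0])] [[333.0, 316.0, 19.0, 20.0]]
eyepiece [(0.81, [221.0, 237.0], [415.0, 218.0])] [[208.0, 219.0, 18.0, 20.0], [381.0, 285.0, 88.0, 66.0]]
dish [(0.5, [198.0, 221.0], [408.0, 330.0])] [[188.0, 207.0, 26.0, 18.0]]
case [(0.72, [301.0, 258.0], [514.0, 8.0])] [[262.0, 166.0, 84.0, 119.0]]
lid_edge [(0.77, [328.0, 177.0], [848.0, 273.0])] [[309.0, 165.0, 37.0, 76.0]]
dish_tray [(0.84, [257.0, 201.0], [592.0, 307.0])] [[230.0, 183.0, 55.0, 30.0]]
eye_tray [(0.89, [449.0, 406.0], [434.0, -492.0]), (0.89, [388.0, 246.0], [710.0, -107.0]), (0.79, [424.0, 314.0], [583.0, -323.0])] [[381.0, 286.0, 88.0, 62.0], [415.0, 379.0, 70.0, 57.0], [359.0, 231.0, 50.0, 31.0]]
```

```bash
python3 - <<'E'
import cv2
a=cv2.imread('pics/top1.png')[170:350,140:530];cv2.imwrite('pics/top1c.png',cv2.resize(a,(780,360),interpolation=cv2.INTER_CUBIC))
b=cv2.imread('pics/side1.png')[150:450,160:510];cv2.imwrite('pics/side1c.png',cv2.resize(b,(700,600),interpolation=cv2.INTER_CUBIC))
E
```

```text
(no output)
```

View pics/top1c.png

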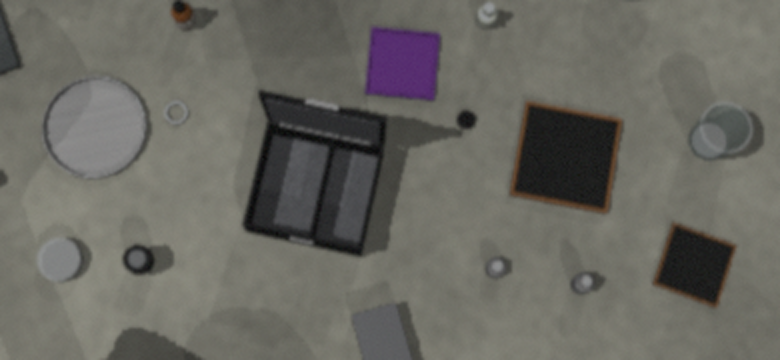

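View pics/side1c.png

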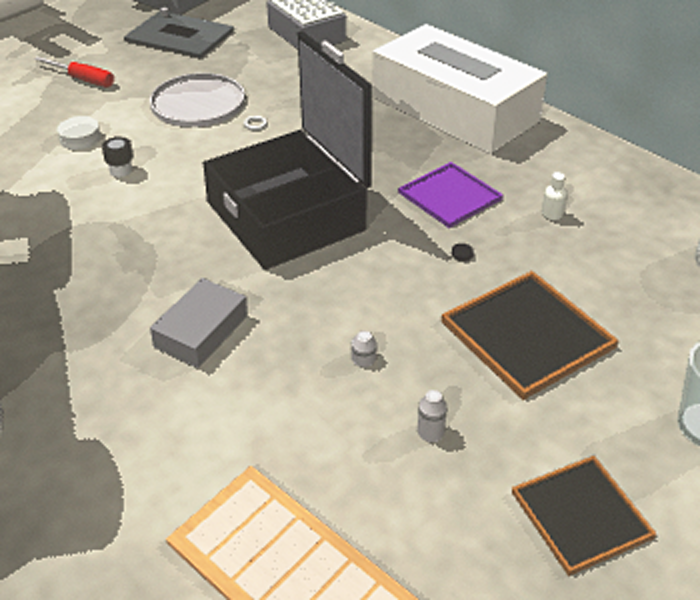

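The large wooden tray sits at about (423,249) in the top image. The case is at (295,265), yawed about -0.2 rad, with the wider bay on the left. The objectives are at (388,304) short and (432,311) long, the eyepiece and dish are on the left, and the steel tray is at (188,234). The purple tray and the small wooden tray are look-alikes.

```bash
cat >> h.py <<'E'
from scipy.spatial.transform import Rotation as Ro
def pose():
    s=ctrl.sense();q=s["ee_rot"];return np.array(s["eef_pos"]),Ro.from_quat([q[1],q[2],q[3],q[0]]),s
def go(X,yaw=None):
    "tool shift (m) to world TCP X, given tool-down; az to get tool y at world yaw, shift AFTER the turn"
    p,R,s=pose();M=R.as_matrix();az=0
    if yaw is not None:
        want=np.column_stack([[np.sin(yaw)*1,-np.cos(yaw),0],[np.cos(yaw),np.sin(yaw),0],[0,0,-1]])
        want[:,0]=np.cross(want[:,1],want[:,2])
        rv=(R.inv()*Ro.from_matrix(want)).as_rotvec()
        print("turn",rv.round(4));M=want
    print("at",p.round(1),"shift",(M.T@(np.array(X)-p)/1000).round(4))
def rows_world(): pass
E
python3 - <<'E'
from h import *
c=ctrl.capture("top")
u=lambda x,y:(x/2+140,y/2+170)
fl,fr=ray(c,u(247,230),62),ray(c,u(362,253),62);print("front",fl,fr,np.linalg.norm(fl-fr))
yv=(fl-fr)/np.linalg.norm(fl-fr);yaw=np.arctan2(-yv[0],yv[1]);xv=np.array([yv[1],-yv[0],0])
print("yaw",yaw,"case",(fl+fr)/2+70*xv)
print("dish",ray(c,u(60,259),20),"eyep",ray(c,u(139,259),42),"short",ray(c,u(498,267),25),"long",ray(c,u(583,282),30))
print("dtray",ray(c,u(97,127),11)); print("etray",[ray(c,u(*p),11).round() for p in [(528,103),(622,121),(607,211),(512,194)]],ray(c,u(567,157),11))
s=ctrl.capture("side");v=lambda x,y:(x/2+160,y/2+150)
print("dish",ray(s,v(78,127),20),"eyep",ray(s,v(118,145),42),"short",ray(s,v(365,352),16),"long",ray(s,v(432,418),25),"etray",ray(s,v(529,334),7),"dtray",ray(s,v(198,98),11))
ez=ctrl.landmark_of("lid_edge",s);print(ez[0]["point"])
go([420,275,230],-0.2)
E
```

```text
front [455.2715287   86.36116835  62.        ] [429.84403917 -60.40571672  62.        ] 148.95326709981217
yaw -0.17154800264479775 case [511.53030233   1.02817746  62.        ]
dish [416.75491971 331.51364905  20.        ] eyep [416.99756051 224.83272752  42.        ] short [ 420.90398147 -236.47889169   25.        ] long [ 403.91979709 -345.25576967   30.        ]
dtray [595.60446965 298.21715529  11.        ]
etray [array([ 644., -277.,   11.]), array([ 623., -403.,   11.]), array([ 500., -381.,   11.]), array([ 520., -256.,   11.])] [ 571.44318638 -329.10109986   11.        ]
dish [417.46474056 332.7802689   20.        ] eyep [418.69880121 224.65503708  42.        ] short [ 418.1334413  -241.07282797   16.        ] long [ 399.87838017 -349.56403312   25.        ] etray [ 569.02652876 -333.09465164    7.        ] dtray [594.46131905 296.41841235  11.        ]
[326.2, 179.1]
turn [-0.     -0.      1.4231]
at [178.9 493.6 231.3] shift [-0.1663  0.2797  0.0013]
```

send_rows:
  targets:
    - [-1,0,0,0,0,0,0.178]
    - [-1,0,0,0,0,0,0.178]
    - [-1,0,0,0,0,0,0.178]
    - [-1,0,0,0,0,0,0.178]
    - [-1,0,0,0,0,0,0.178]
    - [-1,0,0,0,0,0,0.178]
    - [-1,0,0,0,0,0,0.178]
    - [-1,0,0,0,0,0,0.178]
    - [-1,-0.04,0.04,0,0,0,0]
    - [-1,-0.04,0.04,0,0,0,0]
  squeeze: 20

```text
time_s: 3.1
eef_pos: [241.8, 398.1, 231.2]
ee_rot: [0.0, 0.774, 0.633, 0.0]
force: [0.1, -0.7, -0.3]
grip_width: 1.0
grip_force: 0.0
```

```bash
python3 - <<'E'
from h import *
go([417,332,150],-0.18)
E
```

```text
turn [ 0.0002 -0.     -0.0195]
at [241.8 398.1 231.2] shift [-0.0337  0.1842  0.0812]
```

send_rows:
  targets:
    - [-1,0,0,0,0,0,-0.02]
    - [-1,-0.006,0.03,0.01,0,0,0]
    - [-1,-0.006,0.03,0.014,0,0,0]
    - [-1,-0.006,0.03,0.014,0,0,0]
    - [-1,-0.006,0.03,0.014,0,0,0]
    - [-1,-0.005,0.032,0.014,0,0,0]
    - [-1,-0.005,0.032,0.014,0,0,0]
    - [-1,0,0,0,0,0,0]
    - [-1,0,0,0,0,0,0]
    - [-1,0,0,0,0,0,0]

```text
time_s: 4.35
eef_pos: [415.6, 333.3, 151.8]
ee_rot: [0.0, 0.768, 0.641, 0.0]
force: [0.3, -0.8, -0.1]
grip_width: 1.0
grip_force: 0.0
```

```bash
python3 - <<'E'
from h import *
c=ctrl.capture("wrist");save(c,"w1")
for q,h in [("dish",0),("eyepiece",0)]:
    print(q,[(round(r["score"],2),ray(c,r["point"],h).round(1)) for r in ctrl.landmark_of(q,c)][:3],[np.round(r["extent"]) for r in ctrl.boxes_of(q,c)][:2])
print(proj(c,[417,332,20]),proj(c,[417.5,225,42]))
go([417,332,5])
E
```

```text
dish [(0.67, array([416.1, 334.8,   0. ]))] [array([286., 187.,  80.,  82.])]
eyepiece [(0.59, array([417.8, 229.4,   0. ]))] [array([327., 336.,  53.,  66.])]
[327.65278572 236.66604832] [355.3261152  388.03996233]
at [416.  332.9 151.5] shift [-0.0007  0.0011  0.1465]
```

View pics/w1.png

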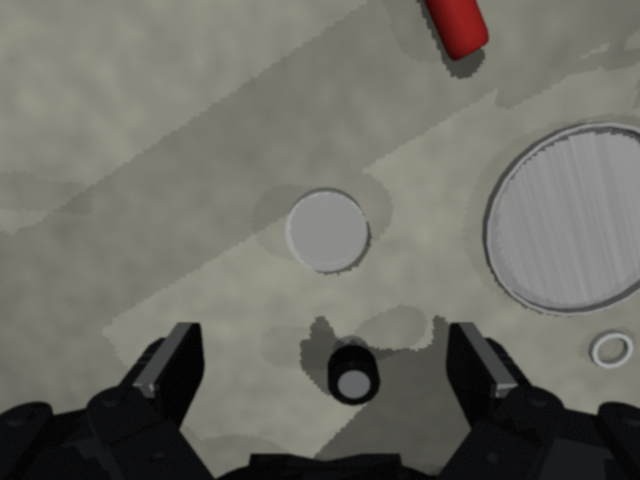

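The dish shows at (327,230), about 3 mm further in +y than predicted. The eyepiece's top is at (353,384), as predicted to 2–3 mm.

send_rows:
  targets:
    - [-1,0.002,0,0.03,0,0,0]
    - [-1,0,0,0.04,0,0,0]
    - [-1,0,0,0.04,0,0,0]
    - [-1,0,0,0.028,0,0,0]
    - [-1,0,0,0.01,0,0,0]
    - [0.3,0,0,0,0,0,0]
    - [0.6,0,0,0,0,0,0]
    - [1,0,0,0,0,0,0]
    - [1,0,0,0,0,0,0]
    - [1,0,0,0,0,0,0]
  squeeze: 20

```text
time_s: 5.85
eef_pos: [417.3, 335.0, 4.6]
ee_rot: [0.0, 0.768, 0.64, 0.001]
force: [-0.7, 0.7, 7.0]
grip_width: 0.642
grip_force: 21.6
```

```bash
python3 - <<'E'
from h import *
go([595,298,60])
E
```

```text
at [417.3 335.    4.6] shift [-0.0043  0.1816 -0.055 ]
```

send_rows:
  targets:
    - [1,0,0,-0.02,0,0,0]
    - [1,0,0,-0.035,0,0,0]
    - [1,-0.001,0.03,0,0,0,0]
    - [1,-0.001,0.042,0,0,0,0]
    - [1,-0.001,0.042,0,0,0,0]
    - [1,-0.001,0.042,0,0,0,0]
    - [1,0,0.025,0,0,0,0]
    - [1,0,0,0.02,0,0,0]
    - [1,0,0,0.02,0,0,0]
    - [1,0,0,0.007,0,0,0]

```text
time_s: 7.1
eef_pos: [592.1, 298.2, 9.0]
ee_rot: [-0.001, 0.768, 0.641, -0.002]
force: [0.4, 0.0, 0.0]
grip_width: 0.644
grip_force: 21.6
```

```bash
python3 - <<'E'
from h import *
c=ctrl.capture("wrist");save(c,"w2");go([595,298,7]);print(ctrl.sense()["grip_width"],ctrl.sense()["force"])
E
```

```text
at [592.2 298.2   9. ] shift [0.0003 0.0028 0.002 ]
0.6451460814368755 [ 0.47551903 -0.35799405 -1.83963476]
```

View pics/w2.png

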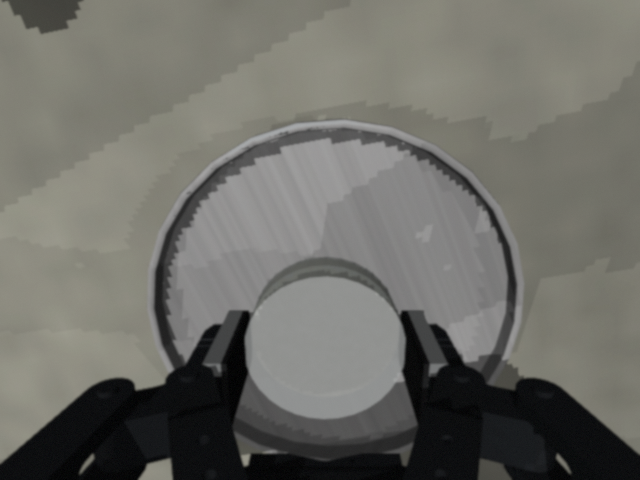

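The dish is held level at the middle of the steel tray (about (325,345)), just above the floor.

send_rows:
  targets:
    - [1,0,0,0.001,0,0,0]
    - [1,0,0,0.001,0,0,0]
    - [-0.35,0,0,0,0,0,0]
    - [-0.5,0,0,0,0,0,0]
    - [-0.6,0,0,0,0,0,0]
    - [-0.6,0,0,0,0,0,0]
    - [-0.6,0,0,-0.01,0,0,0]
    - [-0.6,0,0,-0.03,0,0,0]
    - [-0.6,0,0,-0.05,0,0,0]
    - [-1,0,0,-0.05,0,0,0]

```text
time_s: 8.4
eef_pos: [593.8, 298.0, 151.6]
ee_rot: [0.0, 0.768, 0.64, 0.0]
force: [0.5, 0.1, -0.7]
grip_width: 0.978
grip_force: 0.0
```

```bash
python3 - <<'E'
from h import *
c=ctrl.capture("top")
print([ray(c,r["point"],3) for r in ctrl.landmark_of("dish",c)])
go([418,226,130])
E
```

```text
[array([586.94743258, 299.86491223,   3.        ])]
at [596.2 298.9 156.6] shift [-0.1039 -0.1624  0.0244]
```

send_rows:
  targets:
    - [-1,-0.01,-0.015,0,0,0,0]
    - [-1,-0.016,-0.025,0.004,0,0,0]
    - [-1,-0.016,-0.025,0.004,0,0,0]
    - [-1,-0.016,-0.025,0.004,0,0,0]
    - [-1,-0.016,-0.025,0.004,0,0,0]
    - [-1,-0.015,-0.025,0.004,0,0,0]
    - [-1,-0.015,-0.022,0.004,0,0,0]
    - [-1,0,0,0,0,0,0]
    - [-1,0,0,0,0,0,0]
    - [-1,0,0,0,0,0,0]

```text
time_s: 9.75
eef_pos: [416.5, 225.1, 125.4]
ee_rot: [0.0, 0.768, 0.64, 0.0]
force: [0.2, 0.3, 0.2]
grip_width: 1.004
grip_force: 0.0
```

```bash
python3 - <<'E'
from h import *
c=ctrl.capture("wrist");save(c,"w3")
print([(round(r["score"],2),ray(c,r["point"],0).round(1)) for r in ctrl.landmark_of("eyepiece",c)][:3],[(r["extent"],ray(c,(r["extent"][0]+r["extent"][2]/2,r["extent"][1]+r["extent"][3]/2),25)) for r in ctrl.boxes_of("eyepiece",c)][:2])
go([418,226,14])
E
```

```text
[(0.67, array([417.6, 227.3,   0. ]))] [([291.8, 209.9, 66.0, 70.4], array([416.62154125, 227.7365674 ,  25.        ]))]
at [416.2 225.  125.2] shift [0.0013 0.0016 0.1112]
```

send_rows:
  targets:
    - [-1,0.003,0.001,0.03,0,0,0]
    - [-1,0,0,0.04,0,0,0]
    - [-1,0,0,0.03,0,0,0]
    - [-1,0,0,0.014,0,0,0]
    - [-0.3,0,0,0,0,0,0]
    - [0,0,0,0,0,0,0]
    - [0.4,0,0,0,0,0,0]
    - [1,0,0,0,0,0,0]
    - [1,0,0,0,0,0,0]
    - [1,0,0,0,0,0,0]
  squeeze: 30

```text
time_s: 11.15
eef_pos: [418.0, 227.9, 12.4]
ee_rot: [0.0, 0.768, 0.64, 0.001]
force: [-0.1, -0.7, 7.3]
grip_width: 0.422
grip_force: 29.5
```

```bash
python3 - <<'E'
from h import *
print(ctrl.sense()["grip_width"])
go([370,0,150]);go([570,-331,110])
E
```

```text
0.4220427422370439
at [418.  227.9  12.4] shift [-0.2327 -0.006  -0.1378]
at [418.  227.9  12.4] shift [-0.5224  0.2503 -0.0976]
```

send_rows:
  targets:
    - [1,0,0,-0.02,0,0,0]
    - [1,0,0,-0.04,0,0,0]
    - [1,-0.01,0,-0.04,0,0,0]
    - [1,-0.03,-0.001,-0.038,0,0,0]
    - [1,-0.045,-0.001,0,0,0,0]
    - [1,-0.045,-0.001,0,0,0,0]
    - [1,-0.045,-0.001,0,0,0,0]
    - [1,-0.04,-0.001,0,0,0,0]
    - [1,-0.018,-0.001,0,0,0,0]
    - [1,0,0,0,0,0,0]

```text
time_s: 12.4
eef_pos: [369.5, -1.1, 149.6]
ee_rot: [0.0, 0.769, 0.639, 0.0]
force: [-0.2, -1.1, -1.7]
grip_width: 0.424
grip_force: 30.3
```

```bash
python3 - <<'E'
from h import *
go([570,-331,100])
E
```

```text
at [369.5  -1.1 149.6] shift [-0.2878  0.2573  0.0499]
```

send_rows:
  targets:
    - [1,-0.02,0.01,0,0,0,0]
    - [1,-0.035,0.025,0,0,0,0]
    - [1,-0.035,0.032,0,0,0,0]
    - [1,-0.035,0.035,0,0,0,0]
    - [1,-0.035,0.035,0,0,0,0]
    - [1,-0.035,0.035,0.01,0,0,0]
    - [1,-0.035,0.035,0.015,0,0,0]
    - [1,-0.035,0.032,0.015,0,0,0]
    - [1,-0.023,0.018,0.01,0,0,0]
    - [1,0,0,0,0,0,0]

```text
time_s: 13.65
eef_pos: [571.0, -329.9, 97.6]
ee_rot: [-0.001, 0.768, 0.64, -0.0]
force: [0.0, 1.2, -0.4]
grip_width: 0.425
grip_force: 30.4
```

```bash
python3 - <<'E'
from h import *
c=ctrl.capture("wrist");save(c,"w4")
go([570,-331,17])
E
```

```text
at [ 570.9 -329.    98.5] shift [-0.0022 -0.0004  0.0815]
```

View pics/w4.png

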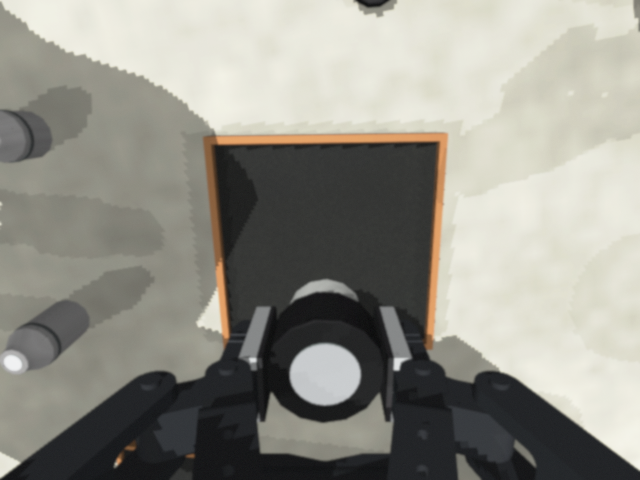

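The eyepiece hangs upright over the middle of the larger wooden tray, between its side rims at columns 215 and 440.

send_rows:
  targets:
    - [1,-0.001,0,0.02,0,0,0]
    - [1,0,0,0.03,0,0,0]
    - [1,0,0,0.02,0,0,0]
    - [1,0,0,0.008,0,0,0]
    - [1,0,0,0.003,0,0,0]
    - [1,0,0,0,0,0,0]
    - [0.1,0,0,0,0,0,0]
    - [-0.1,0,0,0,0,0,0]
    - [-0.4,0,0,0,0,0,0]
    - [-0.4,0,0,0,0,0,0]

```text
time_s: 14.95
eef_pos: [570.3, -331.0, 18.4]
ee_rot: [0.0, 0.768, 0.64, -0.0]
force: [0.4, -0.4, 0.4]
grip_width: 0.698
grip_force: 0.0
```

```bash
python3 - <<'E'
from h import *
go([402,-347,125])
E
```

```text
at [ 570.3 -331.    18.4] shift [-0.0461 -0.1627 -0.1066]
```

send_rows:
  targets:
    - [-0.4,0,0,-0.02,0,0,0]
    - [-0.4,0,0,-0.05,0,0,0]
    - [-1,0,0,-0.037,0,0,0]
    - [-1,-0.009,-0.03,0,0,0,0]
    - [-1,-0.009,-0.035,0,0,0,0]
    - [-1,-0.009,-0.035,0,0,0,0]
    - [-1,-0.009,-0.035,0,0,0,0]
    - [-1,-0.01,-0.027,0,0,0,0]
    - [-1,0,0,0,0,0,0]
    - [-1,0,0,0,0,0,0]

```text
time_s: 16.2
eef_pos: [403.4, -347.2, 126.2]
ee_rot: [0.001, 0.768, 0.64, 0.0]
force: [1.4, 1.1, -0.3]
grip_width: 0.998
grip_force: 0.0
```

```bash
python3 - <<'E'
from h import *
c=ctrl.capture("wrist");save(c,"w5")
for o in ["obj_long","obj_short"]: print([(round(r["score"],2),ray(c,r["point"],0).round(1)) for r in ctrl.landmark_of(o,c)][:3],[(r["extent"],ray(c,(r["extent"][0]+r["extent"][2]/2,r["extent"][1]+r["extent"][3]/2),25)) for r in ctrl.boxes_of(o,c)][:2])
t=ctrl.capture("top")
print([ray(t,r["point"],4) for r in ctrl.landmark_of("eyepiece",t)])
go([402,-347,8])
E
```

```text
[(0.6, array([ 403.7, -343.7,    0. ]))] [([302.3, 214.5, 43.9, 60.8], array([ 403.23514678, -344.83217539,   25.        ]))]
[(0.83, array([ 420.1, -234.3,    0. ]))] [([293.1, 17.9, 51.9, 54.1], array([ 420.6037543 , -234.99008214,   25.        ])), ([469.4, 47.2, 170.6, 219.4], array([ 542.73507066, -316.75034344,   25.        ]))]
[array([ 569.02413116, -337.97234189,    4.        ])]
at [ 403.  -346.9  125.2] shift [-0.0003 -0.0009  0.1172]
```

View pics/w5.png

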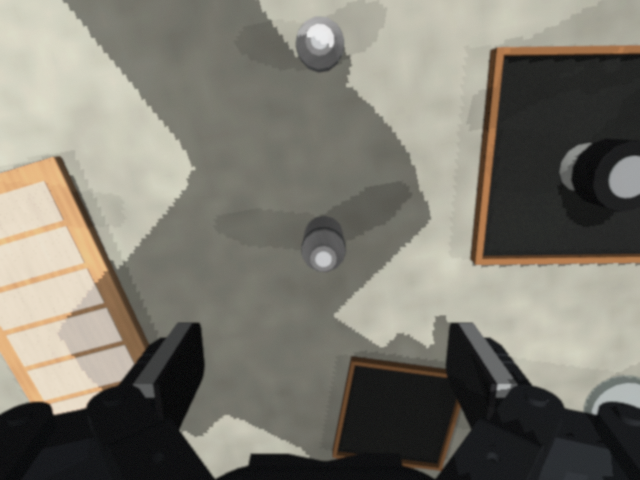

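The eyepiece stands upright in the large tray. The long objective is at about (323,245), the short one at (320,42).

send_rows:
  targets:
    - [-1,0.002,0,0.03,0,0,0]
    - [-1,0,0,0.04,0,0,0]
    - [-1,0,0,0.035,0,0,0]
    - [-1,0,0,0.014,0,0,0]
    - [-0.3,0,0,0,0,0,0]
    - [0.1,0,0,0,0,0,0]
    - [0.3,0,0,0,0,0,0]
    - [0.5,0,0,0,0,0,0]
    - [1,0,0,0,0,0,0]
    - [1,0,0,0,0,0,0]
  squeeze: 40

```text
time_s: 17.8
eef_pos: [403.3, -345.5, 7.3]
ee_rot: [0.001, 0.768, 0.64, -0.0]
force: [-1.9, 0.8, 5.7]
grip_width: 0.287
grip_force: 38.9
```

```bash
python3 - <<'E'
from h import *
yaw=-.175;C=np.array([511.5,1]);x=np.array([np.cos(yaw),np.sin(yaw)]);y=np.array([-x[1],x[0]])
L=C-15*x+32.5*y;S=C-15*x-42.5*y;print(L,S,ctrl.sense()["grip_width"])
go([380,-60,150]);go([*L,150]);go([*S,150])
E
```

```text
[502.38761639  35.61523458] [489.32950607 -38.23925584] 0.2873313908763046
at [ 403.3 -345.5    7.3] shift [ 0.2765 -0.0742 -0.1431]
at [ 403.3 -345.5    7.3] shift [ 0.3926  0.029  -0.1431]
at [ 403.3 -345.5    7.3] shift [ 0.3176  0.0295 -0.143 ]
```

send_rows:
  targets:
    - [1,0,0,-0.02,0,0,0]
    - [1,0,0,-0.045,0,0,0]
    - [1,0.015,0,-0.045,0,0,0]
    - [1,0.04,0,-0.033,0,0,0]
    - [1,0.058,0.003,0,0,0,0]
    - [1,0.06,0.004,0,0,0,0]
    - [1,0.06,0.006,0,0,0,0]
    - [1,0.06,0.006,0,0,0,0]
    - [1,0.06,0.006,0,0,0,0]
    - [1,0.039,0.004,0,0,0,0]

```text
time_s: 19.05
eef_pos: [502.3, 37.8, 149.6]
ee_rot: [0.0, 0.768, 0.641, 0.0]
force: [-0.1, -0.1, -1.1]
grip_width: 0.286
grip_force: 39.6
```

```bash
python3 - <<'E'
from h import *
c=ctrl.capture("wrist")
c=ctrl.capture("wrist")
save(c,"w6")
im=c["img"].copy()
yaw=-.175;C=np.array([511.5,1]);x=np.array([np.cos(yaw),np.sin(yaw)]);y=np.array([-x[1],x[0]])
W=lambda a,b,z:tuple(int(v) for v in proj(c,[*(C+a*x+b*y),z]))
for P in [[(-70,-77.5,62),(-70,77.5,62),(70,77.5,62),(70,-77.5,62)],[(-65,-10,55),(65,-10,55)],[(-65,-5-2.5,5),(65,-7.5,5),(65,72.5,5),(-65,72.5,5)]]:
    cv2.polylines(im,[np.array([W(*p) for p in P])],True,(255,0,0),1)
c["img"]=im;save(c,"w6o");go([502.4,35.6,150])
E
```

```text
at [502.4  38.5 149.5] shift [-0.0028  0.0005 -0.0005]
```

View pics/w6o.png

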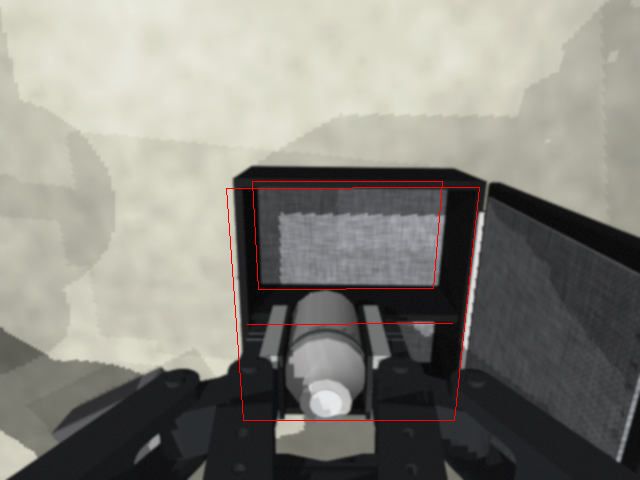

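The overlay shows the case about 4 mm further in +x and +y than assumed: its real +y rim is at row 180 (predicted 188), and mid column is 360 (predicted 353). I'll correct for that.

send_rows:
  targets:
    - [1,0.0015,0.003,0.01,0,0,0]
    - [1,0,0,0.035,0,0,0]
    - [1,0,0,0.04,0,0,0]
    - [1,0,0,0.03,0,0,0]
    - [1,0,0,0.014,0,0,0]
    - [1,0,0,0.006,0,0,0]
    - [1,0,0,0.001,0,0,0]
    - [1,0,0,0,0,0,0]
    - [0.38,0,0,0,0,0,0]
    - [0.3,0,0,0,0,0,0]

```text
time_s: 20.4
eef_pos: [505.6, 36.2, 13.8]
ee_rot: [0.0, 0.768, 0.64, 0.0]
force: [0.8, -0.0, -0.6]
grip_width: 0.345
grip_force: 0.0
```

```bash
python3 - <<'E'
from h import *
go([505.4,39.6,12]);go([420.5,-236,125])
E
```

```text
at [505.6  36.2  13.8] shift [ 0.0033 -0.0008  0.0018]
at [505.6  36.2  13.8] shift [-0.2831 -0.0347 -0.1113]
```

send_rows:
  targets:
    - [0.1,0,0,0,0,0,0]
    - [0,0,0,-0.01,0,0,0]
    - [0,0,0,-0.03,0,0,0]
    - [0,0,0,-0.045,0,0,0]
    - [0,0,0,-0.025,0,0,0]
    - [-0.5,-0.04,-0.005,0,0,0,0]
    - [-1,-0.058,-0.007,0,0,0,0]
    - [-1,-0.06,-0.007,0,0,0,0]
    - [-1,-0.06,-0.007,0,0,0,0]
    - [-1,-0.06,-0.008,0,0,0,0]

```text
time_s: 21.65
eef_pos: [421.0, -232.7, 124.0]
ee_rot: [0.0, 0.768, 0.64, 0.0]
force: [0.8, -0.3, -0.3]
grip_width: 1.002
grip_force: 0.0
```

```bash
python3 - <<'E'
from h import *
ctrl.capture("top");ctrl.capture("top");c=ctrl.capture("wrist")
print([(round(r["score"],2),ray(c,r["point"],0).round(1)) for r in ctrl.landmark_of("obj_short",c)][:3],[(r["extent"],ray(c,(r["extent"][0]+r["extent"][2]/2,r["extent"][1]+r["extent"][3]/2),16)) for r in ctrl.boxes_of("obj_short",c)][:2])
go([420.5,-236,6])
E
```

```text
[(0.92, array([ 420.9, -235. ,    0. ]))] [([303.7, 218.5, 43.1, 46.5], array([ 420.64445408, -233.28393831,   16.        ]))]
at [ 421.8 -230.6  123.5] shift [-0.0056 -0.0002  0.1175]
```

send_rows:
  targets:
    - [-1,-0.004,0,0.03,0,0,0]
    - [-1,0,0,0.04,0,0,0]
    - [-1,0,0,0.035,0,0,0]
    - [-1,0,0,0.015,0,0,0]
    - [-0.3,0,0,0,0,0,0]
    - [0.1,0,0,0,0,0,0]
    - [0.3,0,0,0,0,0,0]
    - [0.5,0,0,0,0,0,0]
    - [1,0,0,0,0,0,0]
    - [1,0,0,0,0,0,0]
  squeeze: 40

```text
time_s: 23.15
eef_pos: [421.6, -235.3, 4.3]
ee_rot: [0.001, 0.768, 0.64, 0.0]
force: [-1.0, 1.1, 7.0]
grip_width: 0.281
grip_force: 39.0
```

```bash
python3 - <<'E'
from h import *
print(ctrl.sense()["grip_width"]);go([492.3,-35,130])
E
```

```text
0.280962532408327
at [ 421.6 -235.3    4.3] shift [ 0.2097  0.0337 -0.1258]
```

send_rows:
  targets:
    - [1,0,0,-0.02,0,0,0]
    - [1,0,0,-0.045,0,0,0]
    - [1,0,0,-0.045,0,0,0]
    - [1,0.02,0.003,-0.016,0,0,0]
    - [1,0.045,0.007,0,0,0,0]
    - [1,0.05,0.008,0,0,0,0]
    - [1,0.05,0.008,0,0,0,0]
    - [1,0.035,0.006,0,0,0,0]
    - [1,0.01,0.002,0,0,0,0]
    - [1,0,0,0,0,0,0]

```text
time_s: 24.4
eef_pos: [492.3, -34.8, 129.4]
ee_rot: [0.0, 0.768, 0.641, -0.0]
force: [-0.3, -0.7, -0.0]
grip_width: 0.277
grip_force: 39.6
```

```bash
python3 - <<'E'
from h import *
c=ctrl.capture("wrist");save(c,"w7");go([492.3,-35,9.5])
E
```

```text
at [492.2 -35.3 129.4] shift [0.0003 0.     0.1199]
```

View pics/w7.png

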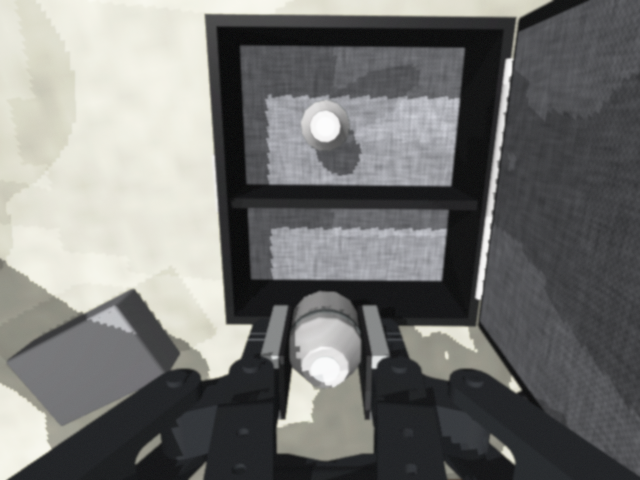

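The long objective stands upright in the wider bay, at (324,126). I'll check where the short one's landing point projects.

```bash
python3 - <<'E'
from h import *
c=ctrl.capture("wrist")
print(proj(c,[492.2,-35.3,5]),proj(c,[492.2,-35.3,16]))
# back-project features: rim corners z62, partition top z55, floor edges z5
for n,p,z in [("rim+y,-x",(206,16),62),("rim+y+x",(516,16),62),("rim-y-x",(226,323),62),("rim-y+x",(478,324),62),("part top",(233,203),55),("floor narrow +y-x",(248,208),5),("floor narrow -y -x",(251,280),5),("-y+x",(443,281),5),("long",(324,126),55)]: print(n,ray(c,p,z).round(1))
E
```

```text
[325.37886074 238.02583952] [325.403782  242.8368671]
rim+y,-x [461.1  92.9  62. ]
rim+y+x [598.   67.7  62. ]
rim-y-x [431.6 -57.5  62. ]
rim-y+x [570.1 -83.6  62. ]
part top [450.3   6.8  55. ]
floor narrow +y-x [446.3  -6.2   5. ]
floor narrow -y -x [436.5 -55.6   5. ]
-y+x [566.2 -80.2   5. ]
long [504.6  36.5  55. ]
```

send_rows:
  targets:
    - [1,0.001,0,0.015,0,0,0]
    - [1,0,0,0.035,0,0,0]
    - [1,0,0,0.035,0,0,0]
    - [1,0,0,0.02,0,0,0]
    - [1,0,0,0.01,0,0,0]
    - [1,0,0,0.005,0,0,0]
    - [1,0,0,0,0,0,0]
    - [0.38,0,0,0,0,0,0]
    - [0.3,0,0,0,0,0,0]
    - [0.1,0,0,0,0,0,0]

```text
time_s: 25.75
eef_pos: [494.2, -34.1, 10.1]
ee_rot: [0.002, 0.768, 0.64, 0.001]
force: [4.9, -1.9, 3.8]
grip_width: 0.452
grip_force: 0.0
```

send_rows:
  targets:
    - [0,0,0,0,0,0,0]
    - [0,0,0,-0.01,0,0,0]
    - [0,0,0,-0.03,0,0,0]
    - [0,0,0,-0.045,0,0,0]
    - [0,0,0,-0.05,0,0,0]
    - [0,0,-0.02,-0.05,0,0,0]
    - [0.5,0,-0.04,-0.05,0,0,0]
    - [1,0,-0.04,-0.02,0,0,0]
    - [1,0,0,0,0,0,0]
    - [1,0,0,0,0,0,0]

```text
time_s: 27.0
eef_pos: [395.3, -15.8, 262.8]
ee_rot: [-0.0, 0.768, 0.64, -0.0]
force: [-0.4, -0.3, -0.2]
grip_width: 0.002
grip_force: 0.0
```

```bash
python3 - <<'E'
from h import *
p,R,s=pose();print(p,s["joints"])
t=ctrl.capture("top");e=ctrl.landmark_of("lid_edge",t)
sd=ctrl.capture("side");f=ctrl.landmark_of("lid_edge",sd)
print(e[0],f[0])
x=np.array([.983,-.181,0]);C=np.array([515.2,4.9,0])
for th in np.arange(1.4,1.76,.05):
    X=C+(70-140*np.cos(th)+4*np.sin(th))*x+[0,0,62+140*np.sin(th)+4*np.cos(th)]
    print(round(th,2),X.round(),proj(t,X).round(1),proj(sd,X).round(1))
sd2=sd["img"][150:350,240:460];cv2.imwrite("pics/s2.png",cv2.cvtColor(cv2.resize(sd2,(660,600),interpolation=cv2.INTER_CUBIC),cv2.COLOR_RGB2BGR))
E
```

```text
[395.26552602 -15.79527825 262.81333462] [-3.38352003e-01 -4.80197344e-03  1.78842537e+00  7.74324491e-06
  1.35831411e+00 -1.57225916e-01]
{'point': [300.9, 223.3], 'score': 0.82} {'point': [325.4, 174.9], 'score': 0.58}
1.4 [564.  -4. 201.] [298.6 231.6] [317.8 181.2]
1.45 [571.  -5. 201.] [299.2 228.7] [320.4 180.1]
1.5 [578.  -7. 202.] [299.8 225.9] [323.  179.2]
1.55 [585.  -8. 202.] [300.4 223. ] [325.6 178.3]
1.6 [592.  -9. 202.] [301.1 220.2] [328.1 177.6]
1.65 [599. -10. 201.] [301.7 217.5] [330.7 177.1]
1.7 [606. -12. 200.] [302.4 214.8] [333.2 176.7]
1.75 [612. -13. 199.] [303.  212.2] [335.7 176.4]
```

View pics/s2.png

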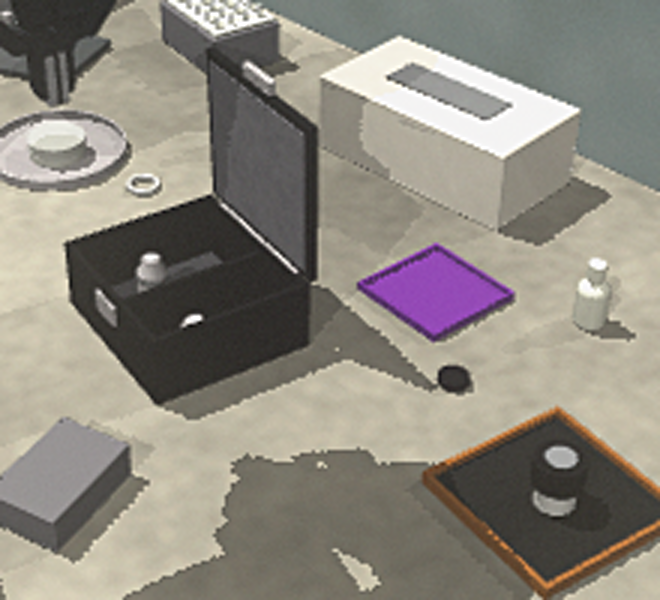

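All four things are in place and upright. The lid stands at about 1.55 rad with its edge near (585,-8,202). Next I go behind it with the fingers shut.

```bash
python3 - <<'E'
from h import *
go([623.3,-15,265]);go([623.3,-15,175])
th=np.linspace(1.5,0,16);r=113
P=np.array([[70-r*np.cos(t)+8*np.sin(t)+14.5,62+r*np.sin(t)+8*np.cos(t)] for t in th])
print(P.round(1).tolist());print((np.diff(P,axis=0)/1000*[1,-1]).round(3).tolist())
E
```

```text
at [395.4 -15.8 262.4] shift [ 0.0419  0.224  -0.003 ]
at [395.4 -15.8 262.4] shift [0.0418 0.2242 0.087 ]
[[84.5, 175.3], [73.2, 174.7], [62.0, 173.0], [51.0, 170.2], [40.4, 166.3], [30.2, 161.4], [20.5, 155.5], [11.5, 148.6], [3.2, 140.9], [-4.2, 132.4], [-10.8, 123.2], [-16.5, 113.4], [-21.1, 103.0], [-24.7, 92.3], [-27.1, 81.2], [-28.5, 70.0]]
[[-0.011, 0.001], [-0.011, 0.002], [-0.011, 0.003], [-0.011, 0.004], [-0.01, 0.005], [-0.01, 0.006], [-0.009, 0.007], [-0.008, 0.008], [-0.007, 0.009], [-0.007, 0.009], [-0.006, 0.01], [-0.005, 0.01], [-0.004, 0.011], [-0.002, 0.011], [-0.001, 0.011]]
```

send_rows:
  targets:
    - [1,0.01,0.02,-0.003,0,0,0]
    - [1,0.01,0.04,0,0,0,0]
    - [1,0.01,0.045,0,0,0,0]
    - [1,0.006,0.045,0,0,0,0]
    - [1,0.006,0.045,0,0,0,0]
    - [1,0,0.029,0,0,0,0]
    - [1,0,0,0.02,0,0,0]
    - [1,0,0,0.035,0,0,0]
    - [1,0,0,0.03,0,0,0]
    - [1,0,0,0.005,0,0,0]

```text
time_s: 28.45
eef_pos: [622.3, -14.6, 173.4]
ee_rot: [-0.002, 0.768, 0.64, -0.002]
force: [0.1, -0.5, 1.2]
grip_width: 0.003
grip_force: 0.0
```

```bash
python3 - <<'E'
from h import *
p,R,s=pose();d=p[:2]-[515.2,4.9];print(d@[.983,-.181],d@[.181,.983],p,s["force"])
E
```

```text
108.83870572892233 0.19310320601196163 [622.32516832 -14.6285374  173.41249605] [ 0.09812396 -0.4503109   1.18475412]
```

send_rows:
  targets:
    - [1,0,-0.008,0,0,0,0]
    - [1,0,-0.008,0,0,0,0]
    - [1,0,-0.008,0,0,0,0]
    - [1,0,-0.011,0.001,0,0,0]
    - [1,0,-0.011,0.002,0,0,0]
    - [1,0,-0.011,0.003,0,0,0]
    - [1,0,-0.011,0.004,0,0,0]
    - [1,0,-0.01,0.005,0,0,0]
    - [1,0,-0.01,0.006,0,0,0]
    - [1,0,-0.009,0.007,0,0,0]

```text
time_s: 29.7
eef_pos: [527.2, 2.8, 148.2]
ee_rot: [0.0, 0.768, 0.64, 0.0]
force: [1.1, 0.1, 1.7]
grip_width: 0.0
grip_force: 0.6
```

```bash
python3 - <<'E'
from h import *
p,R,s=pose();d=p[:2]-[515.2,4.9];print(d@[.983,-.181],d@[.181,.983],p[2],s["force"])
c=ctrl.capture("side");cv2.imwrite("pics/s3.png",cv2.cvtColor(cv2.resize(c["img"][130:330,240:460],(440,400)),cv2.COLOR_RGB2BGR))
E
```

```text
12.141540495944042 0.07285201818891042 148.15548940134 [1.10781197 0.10272612 1.70544181]
```

View pics/s3.png

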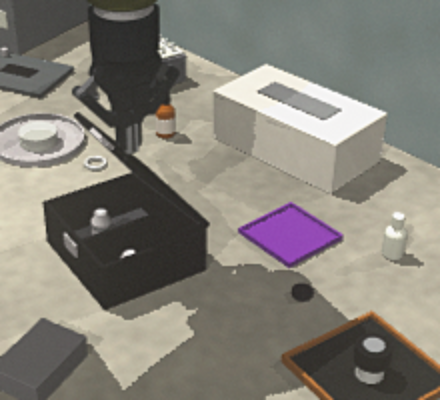

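The lid follows the fingers and is about half closed, with the finger behind it at about (128,140). I'll go on along the arc.

send_rows:
  targets:
    - [1,0,-0.008,0.008,0,0,0]
    - [1,0,-0.007,0.009,0,0,0]
    - [1,0,-0.007,0.009,0,0,0]
    - [1,0,-0.006,0.01,0,0,0]
    - [1,0,-0.005,0.01,0,0,0]
    - [1,0,-0.004,0.011,0,0,0]
    - [1,0,-0.002,0.011,0,0,0]
    - [1,0,-0.001,0.008,0,0,0]
    - [1,0,0,0.003,0,0,0]
    - [1,0,0,0.001,0,0,0]

```text
time_s: 31.0
eef_pos: [488.0, 9.9, 69.6]
ee_rot: [-0.0, 0.768, 0.64, -0.0]
force: [-13.7, 1.3, 30.6]
grip_width: 0.002
grip_force: 15.7
```

send_rows:
  targets:
    - [1,0,0,-0.01,0,0,0]
    - [1,0,0,-0.03,0,0,0]
    - [1,0,0,-0.04,0,0,0]
    - [1,0,0,-0.04,0,0,0]
    - [1,0,0,-0.03,0,0,0]
    - [1,0,-0.05,0,0,0,0]
    - [1,0,-0.05,0,0,0,0]
    - [1,0,0,0,0,0,0]
    - [1,0,0,0,0,0,0]
    - [1,0,0,0,0,0,0]

```text
time_s: 32.25
eef_pos: [390.7, 27.6, 218.1]
ee_rot: [0.0, 0.768, 0.64, 0.0]
force: [0.3, 0.3, -0.7]
grip_width: -0.001
grip_force: 0.0
```

```bash
python3 - <<'E'
from h import *
c=ctrl.capture("side");cv2.imwrite("pics/s4.png",cv2.cvtColor(cv2.resize(c["img"][150:350,200:460],(780,600)),cv2.COLOR_RGB2BGR))
print(pose()[2]["force"])
E
```

```text
[ 0.32230152 -0.49294396  0.07063066]
```

View pics/s4.png

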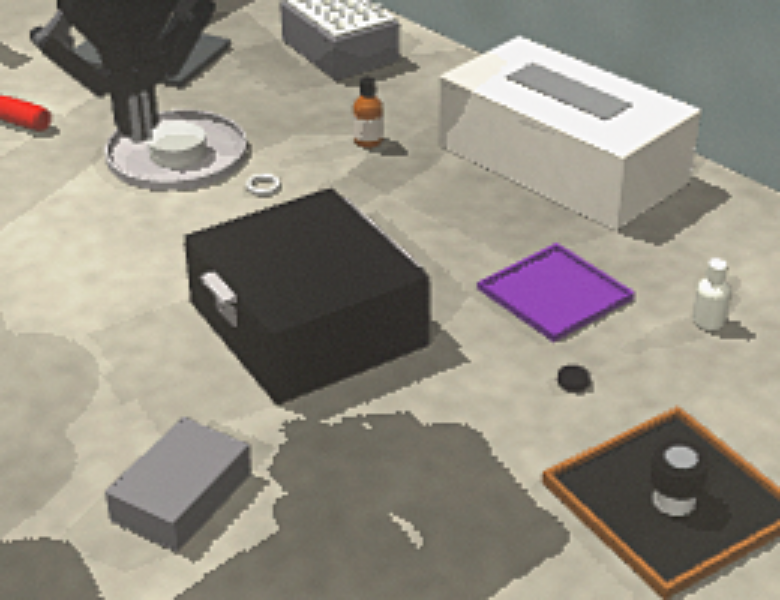

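The lid lies flat on the case, with its tab at (220,288). The dish is in the steel tray, the eyepiece is in the wooden tray, and the arm is clear.

```bash
python3 -c "
from rig import ctrl
print(ctrl.finish_job())"
```

```text
the job is handed in; nothing more can be done
None
```

All four things were put away, the lid was closed last, and the job was handed in at about 32 s of the 128 s allowed; the pictures showed everything in place, but no verdict came back.

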